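# Set a stone up for bright-field viewing on the gem light base

## Robot

A 7-joint arm with a two-finger parallel gripper is mounted at the origin on the work surface; the furniture and walls round the work are solid. World frame = base frame: x ahead of the robot, y to its left, z up, the work surface at z = 0. Lengths are in m, angles in rad, forces in N, time in s.
With the tool pointing down it reaches from about 0.425 to 0.825 m from the base axis. Payload 3.6 kg.
Tool frame: the origin (TCP) lies where the fingers leave the gripper's body, on its centre line; the fingertips stand 73 mm ahead of it and the grasp point (between the pads) lies 54 mm ahead of it; z points along the fingers, y is the line along which they close (so a half turn about z gives the same grasp; the last joint's range is limited). The gripper opens to 85 mm and grips with 20 to 120 N. Pads are 22 mm wide; open, the fingers measure 114 mm over their backs; the gripper's body (76 mm by 85 mm) begins 54 mm behind the grasp point. The pads swing forward as they close: fully open they stand 13 mm farther back than shut.
Start: joints at [1.284, 0.615, -0.013, 1.423, 0.008, 1.103, -0.04], TCP at [0.167, -0.628, 0.304] pointing down, gripper open.
Joint ranges: [-3.12, 3.12], [-0.3, 2.06], [-1.34, 1.32], [0.26, 2.42], [-1.36, 4.5], [0.01, 1.98], [-2.84, 2.84]. Speed limits (rad/s): [2.79, 2.79, 3.14, 3.14, 3.14, 3.14, 3.14].

## Interface

Orientations are given as a unit quaternion [x, y, z, w].
In Python, from station import arm, snapshot, camera_info, ticket gives the robot as it stands. Calls block until the motion is done:
- arm.movep(position, orientation): joint-space move of the TCP to a pose.
- arm.line_to(position, velocity=0.15, ori=None): straight line of the TCP; ori=None keeps the orientation; velocity is the mean speed in m/s.
- arm.move_j(angles): joint-space move.
- arm.move_gripper(opening, effort=None): opening from 0.0 (shut) to 1.0 (fully open); effort is the grip in N (None keeps the last); returns when the fingers have stopped.
- arm.pause(seconds).
- arm.ik(position, orientation): joint angles nearest the present ones, or None.
- snapshot(name): name is "side" or "top"; returns the picture (400x640x3 uint8, blue, green, red); there is no depth.
- camera_info(name): a dict with "fx", "fy", "cx", "cy" (pixels), "dist_coeffs" ([k1, k2, p1, p2, k3] as OpenCV has them; the pictures are not rectified), "R" (3x3) and "t" (3): a world point X has camera coordinates R X + t. Camera axes: x right, y down, z forward; pixel columns grow to the right and rows downward; lengths in m; the calibration is good to about 2 mm. A picture is of the moment at which its call begins. camera_info takes no time and is no camera call.
A pose or a line that the arm cannot do raises arm.MotionError and nothing moves.
- ticket.finish_job(): hands the job in; it is judged then, once.
Readings, each from a call of its own:
- arm.read_time(): time.
- arm.read_joint_positions(): joint angles.
- arm.read_dq(): joint speeds.
- arm.read_effort(): joint torques, N m.
- arm.read_tool_pos(): TCP position.
- arm.read_eef_rot(): TCP orientation.
- arm.read_ft_force(): force on the tool from outside, world axes, zero at the start.
- arm.read_wrist_torque(): the same for the moment, N m.
- arm.read_opening(): opening from 0.0 (shut) to 1.0 (fully open).
- arm.read_finger_force(): force on a finger pad.
Only numpy, scipy, OpenCV 4.12 (cv2) and the standard library are available. Lean on these libraries where they do the work, as an engineer would, in place of code of your own. Each camera call takes 0.05 s, during which the arm holds its last target. There are 200 camera calls.

## Task

Set the stone up for bright-field viewing on the white light base: with the fingertips, slide the small clear jar along the black deck until it sits against both arms of the V-shaped stop, over the round window, and push the upright knob of the baffle lever from the closed side, past the first click (dark field), all the way to the far stop so that it stays there. Both are only pushed: the jar stays flat on the deck and is never picked up or tipped. Leave the tweezers, the stone tester and the dropper bottle where they are.

Things in the scene. Friction and masses are not known exactly. Their poses are not given: they have to be found in the camera images.
- light_base: Gem light base: fixed white box, 240 (x) x 200 (y) x 64 mm high, with a flat black deck on top (z 64 mm). Origin under its centre on the table; its front, with the lever, faces its own -x; its left is +y. In front of it a grey ledge reaches to x -162 (y -64 to 64, top z 37 mm) with two stop pins to z 48 mm. At the back of the deck (x 98) stands a post socket 35 mm wide, 26 mm high.
- window (a point): Centre of the round glass window (33 mm wide), flush with the deck top, at x 35, y 0, z 64 mm of the light base. A jar touching both arms of the V-stop stands centred here.
- stone_jar: Loose clear round gem jar, 37 mm wide, 23 mm high, 40 g (varies), standing on the front part of the deck. Origin at the centre of its underside, z up.
- lever_knob (a point): On the axis of the upright black lever knob, at z 70 mm. The knob is a round post 12 to 14 mm thick (17 mm at its head), z 46 to 92 mm, in front of the light base; it rides the end of a flat steel arm (12 mm wide, top at z 46.5 mm) that comes out of the front slot, on an arc of 135 mm radius about lever_pivot. A brass barrel on the arm 30 mm nearer the pivot is 13 mm wide, to z 52 mm.
- lever_pivot (a point): Vertical turning axis of the baffle lever, at x -45, y 0 mm of the light base.
- baffle_lever (a joint): Lever angle, rad. 0: closed, at the right (-y) stop; 0.42: first click (dark field), arm straight to the front; 0.84: far stop at the left (+y), bright field. Grows towards +y of the base. A spring ball clicks over steel ribs at 0.37 and 0.47 (into and out of the first click) and 0.79 (just before the far stop): 5 to 8 N at the knob each; between them about 0.5 N, and it stays where it is left.
- tweezers: Loose steel tweezers, 150 x 13 x 10 mm, on the table to the left of the light base; leave alone. Origin at the middle of the underside.
- tester: Loose grey pen-shaped stone tester, 154 x 23 x 18 mm, on the table to the right of the light base; leave alone. Origin at the middle of the underside.
- rinse: Loose white dropper bottle, 36 mm wide, 103 mm high, on the table at the rear left of the light base; leave alone. Origin at the centre of its underside.
- v_corner (a point): Inner corner of the V-stop, on the deck at x 61, y 0 of the light base: two aluminium bars, 32 x 6 mm, 11 mm high, fixed at 45 degrees either side, meeting here; the V opens to the front (-x of the base) with its mouth 44 mm wide.
Things that resemble listed ones, but are neither listed nor needed, are in the scene too. What is shaped like the stone_jar but blue or yellow is not meant.

How it is judged:
By the outcome, as a careful person would: the job done as asked, in the order asked, and still so for the second after the job is handed in, with the robot touching nothing.
It also fails if it takes over 58 s, if anything falls off the work surface, if the arm or the gripper's body presses on something with over 40 N, if the wrist force passes 120 N, or if a joint passes its speed limit or range.

## Working session

There is one attempt and no reset: what is moved stays moved. The work goes in short steps, each a Python script; the robot and the scene stay as the last script left them, time stands still between calls to the robot, and variables do not carry over. Pictures are saved under pics/ and viewed, at most 10 in all, crops included, and the job is handed in when it is done.

```bash
mkdir -p pics; ls; python3 - <<'E'
from station import arm, snapshot, camera_info
import cv2
for n in("top","side"):
    cv2.imwrite(f"pics/{n}0.png",snapshot(n)); print(n,camera_info(n))
print(arm.read_time(),arm.read_eef_rot(),arm.read_opening())
E
```

```text
pics
top {'fx': 475.68673701260684, 'fy': 475.68673701260684, 'cx': 326.71539816108964, 'cy': 196.11913608572138, 'dist_coeffs': array([0.00555427, 0.        , 0.        , 0.        , 0.        ]), 'R': array([[-6.60552429e-04, -9.99843096e-01,  1.77016181e-02],
       [-9.99519365e-01,  1.11494910e-04, -3.10004162e-02],
       [ 3.09935784e-02, -1.77135875e-02, -9.99362610e-01]]), 't': array([0.00254141, 0.59131078, 1.14742826])}
side {'fx': 416.21421533191415, 'fy': 416.21421533191415, 'cx': 317.8149039593198, 'cy': 197.5362014574482, 'dist_coeffs': array([-0.08510344,  0.        ,  0.        ,  0.        ,  0.        ]), 'R': array([[-0.99835831, -0.05513591, -0.01551485],
       [-0.02115243,  0.60663454, -0.79469938],
       [ 0.05322831, -0.79306656, -0.60680489]]), 't': array([0.6114937 , 0.06504724, 1.0466618 ])}
0.1 [ 9.91566731e-01  1.29591988e-01 -1.68766654e-04 -1.14287180e-03] 1.0036392713984543
```

View pics/top0.png

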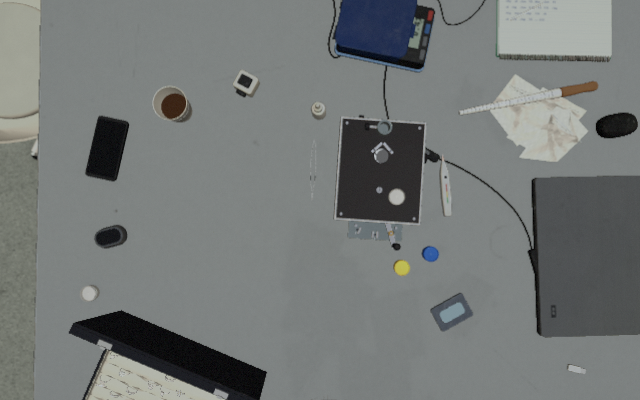

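View pics/side0.png

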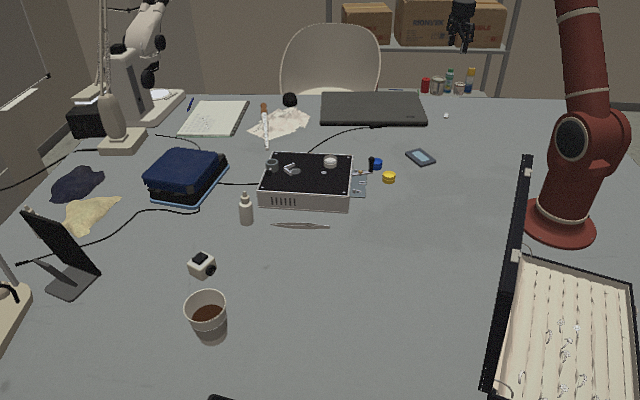

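```bash
python3 - <<'E'
import cv2
a=cv2.imread("pics/top0.png")[105:260,325:465]; cv2.imwrite("pics/c1.png",cv2.resize(a,None,fx=3.8,fy=3.8,interpolation=cv2.INTER_CUBIC))
a=cv2.imread("pics/side0.png")[140:220,245:405]; cv2.imwrite("pics/c2.png",cv2.resize(a,None,fx=5,fy=5,interpolation=cv2.INTER_CUBIC))
E
```

```text
(no output)
```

View pics/c1.png

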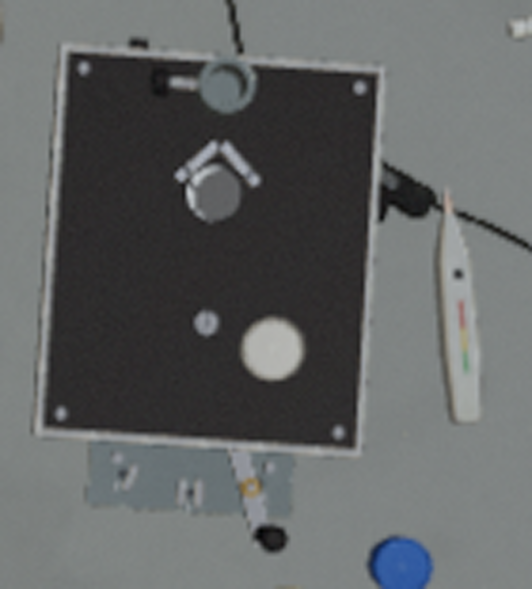

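View pics/c2.png

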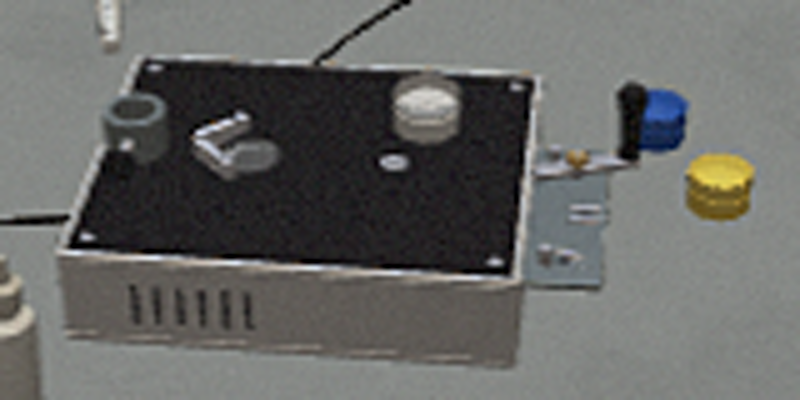

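Top view: deck corners are at about (342,117), (425,123), (420,224) and (335,219). The window is at (381,155), inside the V.

Candidates for the jar:
- The clear or white disc on the deck, at (397,197) top and about (330,162) side.
- The yellow one at (402,268) and the blue one at (431,254), ruled out by colour.
- The white cap at (90,293), which is off the deck.

The disc on the front of the deck fits the description, and both enlarged crops confirm it. The lever knob is at (396,246), on the closed (-y) side.

```bash
cat > h.py <<'E'
import numpy as np, cv2
from station import arm, snapshot, camera_info
def rays(n,uv):
    c=camera_info(n); K=np.array([[c["fx"],0,c["cx"]],[0,c["fy"],c["cy"]],[0,0,1]])
    p=cv2.undistortPoints(np.float64(uv).reshape(-1,1,2),K,c["dist_coeffs"]).reshape(-1,2)
    return -c["R"].T@c["t"], np.c_[p,np.ones(len(p))]@c["R"]
def plane(n,uv,z):
    o,d=rays(n,uv); return (o+d*((z-o[2])/d[:,2])[:,None])[:,:2]
def proj(n,X):
    c=camera_info(n); K=np.array([[c["fx"],0,c["cx"]],[0,c["fy"],c["cy"]],[0,0,1]])
    return cv2.projectPoints(np.float64(X).reshape(-1,1,3),cv2.Rodrigues(c["R"])[0],c["t"],K,c["dist_coeffs"])[0].reshape(-1,2)
def quat(yaw): return [np.cos(yaw/2),np.sin(yaw/2),0,0]
E
python3 - <<'E'
from h import *
im=cv2.imread("pics/top0.png"); g=cv2.cvtColor(im,cv2.COLOR_BGR2GRAY)
m=np.zeros_like(g); m[110:226,334:428]=(g[110:226,334:428]<75)*255
m=cv2.morphologyEx(m,cv2.MORPH_OPEN,np.ones((3,3)))
c=max(cv2.findContours(m,cv2.RETR_EXTERNAL,cv2.CHAIN_APPROX_NONE)[0],key=cv2.contourArea)
W=plane("top",c.reshape(-1,2),.064)
r=cv2.minAreaRect((W*1000).astype(np.float32)); print("deck",r)
B=cv2.boxPoints(r)/1000; print(B)
# jar: bright blob
def blob(n,x0,x1,y0,y1,f):
    s=np.zeros(g.shape,np.uint8); I=cv2.imread(f"pics/{n}0.png").astype(int); s[y0:y1,x0:x1]=f(I)[y0:y1,x0:x1]*255
    k,l,st,ce=cv2.connectedComponentsWithStats(s); i=1+st[1:,4].argmax(); return ce[i],st[i]
jc,js=blob("top",380,414,180,215,lambda I:I.min(2)>120); print("jar top",jc,js,[plane("top",[jc],z)[0] for z in(.064,.07,.087)])
sc,ss=blob("side",320,340,150,172,lambda I:I.min(2)>60); print("jar side",sc,ss,[plane("side",[sc],z)[0] for z in(.064,.0755,.087)])
kc,ks=blob("top",385,410,238,254,lambda I:I.max(2)<60); print("knob",kc,ks,[plane("top",[kc],z)[0] for z in(.07,.092)])
E
```

```text
deck ((649.7341918945312, -121.26820373535156), (189.40858459472656, 228.9353485107422), 86.04191589355469)
[[ 0.5290024  -0.20784527]
 [ 0.75739175 -0.22364792]
 [ 0.77046597 -0.03469113]
 [ 0.54207665 -0.01888849]]
jar top [396.14736842 196.55789474] [389 189  15  16 190] [array([ 0.58857339, -0.15793597]), array([ 0.58839296, -0.15695102]), array([ 0.58788175, -0.15416032])]
jar side [329.92941176 157.92156863] [320 150  20  19 255] [array([ 0.58727185, -0.18969824]), array([ 0.58670589, -0.17125557]), array([ 0.58613992, -0.15281289])]
knob [395.84615385 246.28205128] [392 244   8   6  39] [array([ 0.4739087 , -0.15565108]), array([ 0.47554731, -0.1520657 ])]
```

```bash
cat >> h.py <<'E'
C=np.array([.6497,-.1213]); YAW=-.0691
def w(x,y):
    c,s=np.cos(YAW),np.sin(YAW); return C+np.array([[c,-s],[s,c]])@[x,y]
E
python3 - <<'E'
from h import *
for nm,x,y,z in [("win",.035,0,.064),("vcorner",.061,0,.07),("knobhead",-.1683,-.055,.092),("knob70",-.1683,-.055,.07)]:
    X=np.r_[w(x,y),z]; print(nm,X.round(4),proj("top",X).round(1),proj("side",X).round(1))
for y in (-.158,-.156,-.154): print(y,[proj("side",[.588,y,z]).round(1)[0] for z in(.064,.0755,.087)])
j=np.array([.5882,-.156])-C; print(np.array([[np.cos(YAW),np.sin(YAW)],[-np.sin(YAW),np.cos(YAW)]])@j)
E
```

```text
win [ 0.6846 -0.1237  0.064 ] [[381.3 155.3]] [[293.7 170.1]]
vcorner [ 0.7106 -0.1255  0.07  ] [[382.3 143.8]] [[284.3 167.8]]
knobhead [ 0.478  -0.1645  0.092 ] [[401.4 245.2]] [[369.2 154.8]]
knob70 [ 0.478  -0.1645  0.07  ] [[399.7 244.5]] [[368.8 161.5]]
-0.158 [array([329.3, 163.9]), array([329.3, 160.4]), array([329.3, 156.9])]
-0.156 [array([329.3, 164.3]), array([329.3, 160.8]), array([329.3, 157.3])]
-0.154 [array([329.3, 164.7]), array([329.3, 161.2]), array([329.3, 157.7])]
[-0.05895737 -0.03886346]
```

```bash
cat >> h.py <<'E'
def F(): return np.array(arm.read_ft_force())
E
python3 - <<'E'
from h import *
J=np.array([.5875,-.156]); P=w(.022,0); d=P-J; L=np.hypot(*d); d/=L; y=np.arctan2(d[1],d[0])
S=J-d*.042
arm.movep([*S,.26],quat(y)); print(arm.read_time(),y)
arm.move_gripper(.17); print("open",arm.read_opening())
arm.line_to([*S,.16]); print(F().round(1))
for z in (.152,.148,.145,.1425):
    arm.line_to([*S,z],.05); f=F(); print(z,f.round(1))
    if f[2]>4: break
print(arm.read_tool_pos(),arm.read_time())
for n in("top","side"): cv2.imwrite(f"pics/{n}1.png",snapshot(n))
a=cv2.imread("pics/top1.png")[105:260,325:465];b=cv2.imread("pics/side1.png")[120:220,245:405]
cv2.imwrite("pics/m1.png",np.hstack([cv2.resize(a,(361,400)),cv2.resize(b,(430,400))]))
E
```

```text
2.2417 0.3755999271879041
open 0.16961074058881417
[-0.8 -0.1  1.5]
0.152 [ 0.5  0.5 -0.3]
0.148 [-0.   0.7  0.1]
0.145 [ 0.1 -0.3 -0.1]
0.1425 [-0.4  0.4  0.4]
[ 0.54832858 -0.17138293  0.14231178] 4.7917
```

View pics/m1.png

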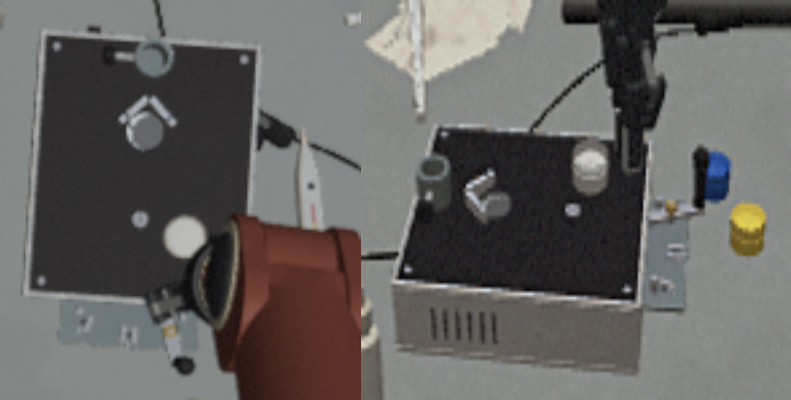

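The fingertips are on the deck behind the jar and not touching it. Next I push it to just short of the V, then re-aim along the base axis with the fingers shut.

```bash
python3 - <<'E'
from h import *
J=np.array([.5875,-.156]); P=w(.022,0); d=P-J; d/=np.hypot(*d)
E=P-d*.0281
arm.line_to([*E,.1425],.04); print(F().round(1),arm.read_tool_pos().round(4) if hasattr(arm.read_tool_pos(),'round') else arm.read_tool_pos())
arm.line_to([*(E-d*.025),.1425],.08)
arm.line_to([*(E-d*.025),.150],.08)
arm.move_gripper(0.0)
arm.line_to([*w(-.030,0),.150],.06,ori=quat(YAW)); print(F().round(1),arm.read_time())
for n in("top","side"): cv2.imwrite(f"pics/{n}2.png",snapshot(n))
a=cv2.imread("pics/top2.png")[105:260,325:465];b=cv2.imread("pics/side2.png")[120:220,245:405]
cv2.imwrite("pics/m2.png",np.hstack([cv2.resize(a,(361,400)),cv2.resize(b,(430,400))]))
E
```

```text
[-0.1 -0.3 -0.2] [ 0.6454 -0.1332  0.1425]
[ 0.3 -0.5 -0.2] 9.2417
```

View pics/m2.png

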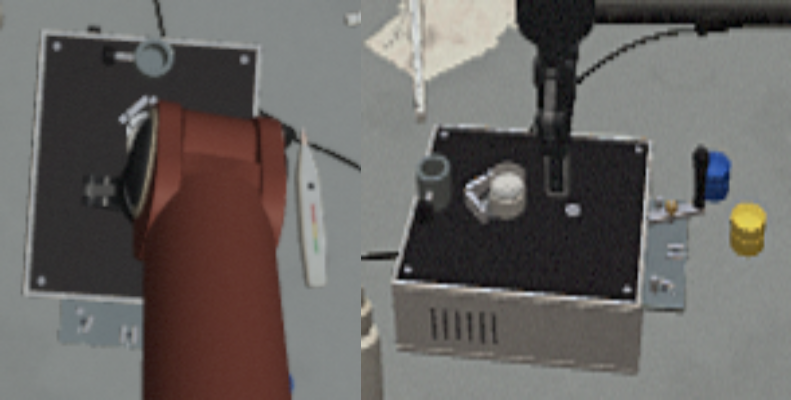

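```bash
python3 - <<'E'
from h import *
arm.line_to([*w(-.030,0),.145],.05); print(F().round(1))
ax=w(1,0)-w(0,0)
x=-.012
arm.line_to([*w(x,0),.145],.04)
n=0
while x<.014:
    x+=.001; arm.line_to([*w(x,0),.145],.03); f=F()[:2]@ax; print(round(x,4),round(f,1),end="; ")
    n=n+1 if f<-2.5 else 0
    if f<-5 or n>=2: break
print(arm.read_time())
arm.line_to([*w(-.03,0),.145],.08); arm.line_to([*w(-.03,0),.18],.15)
arm.movep([*w(-.17,-.125),.26],quat(YAW))
print(arm.read_time())
for n in("top","side"): cv2.imwrite(f"pics/{n}3.png",snapshot(n))
a=cv2.imread("pics/top3.png")[105:260,325:465];b=cv2.imread("pics/side3.png")[140:200,270:390]
cv2.imwrite("pics/m3.png",np.hstack([cv2.resize(a,(361,400),interpolation=2),cv2.resize(b,(430,400))]))
E
```

```text
[ 0.6 -0.2 -0.3]
-0.011 -0.5; -0.01 -0.5; -0.009 0.2; -0.008 -0.4; -0.007 0.1; -0.006 0.6; -0.005 0.0; -0.004 -0.7; -0.003 0.1; -0.002 0.2; -0.001 -0.1; 0.0 -0.1; 0.001 -0.8; 0.002 -0.9; 0.003 0.4; 0.004 -0.3; 0.005 -1.8; 0.006 -5.1; 14.6917
16.5083
```

View pics/m3.png

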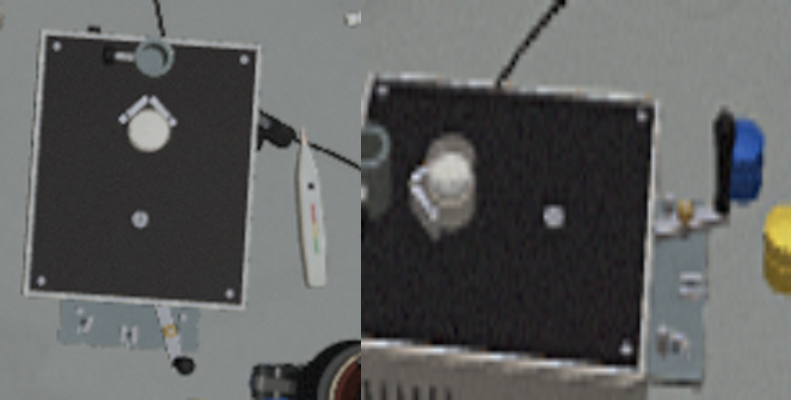

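The jar is centred over the window with both arms touching: force rose at the predicted x of 5.5 mm. Now the lever.

```bash
python3 - <<'E'
from h import *
Z=.135
def pose(t): return w(-.045-.135*np.cos(t),.135*np.sin(t)),quat(YAW-t),w(np.sin(t),np.cos(t))-w(0,0)
t=-.64
p,q,_=pose(t); arm.movep([*p,.2],q); arm.line_to([*p,Z],.12); print(F().round(1),arm.read_time())
try:
  while t<.34:
    t+=.03 if t<.17 else .01
    p,q,tan=pose(t); arm.line_to([*p,Z],.05,ori=q); f=-F()[:2]@tan; print(round(t,3),round(f,1),end="; ")
    if f>(14 if t>.17 else 25): break
finally:
  print(arm.read_time(),F().round(1))
  cv2.imwrite("pics/side4.png",snapshot("side"))
p,q,_=pose(t-.15); arm.line_to([*p,Z],.1,ori=q); arm.line_to([*p,.22],.15)
arm.movep([*w(-.17,-.20),.28],quat(YAW)); print(arm.read_time())
for n in("top","side"): cv2.imwrite(f"pics/{n}5.png",snapshot(n))
im=cv2.imread("pics/top5.png")
def cen(x0,x1,y0,y1,f):
    s=np.zeros(im.shape[:2],np.uint8); s[y0:y1,x0:x1]=f(im.astype(int))[y0:y1,x0:x1]*255
    k,l,st,ce=cv2.connectedComponentsWithStats(s); i=1+st[1:,4].argmax(); return ce[i],st[i]
k,s=cen(340,400,232,256,lambda I:I.max(2)<60); X=plane("top",[k],.092)[0]
r=X-w(-.045,0); print("knob",k,s,"angle",.42+np.pi/2-0 if 0 else .42+np.arctan2(r@(w(0,1)-w(0,0)),-(r@(w(1,0)-w(0,0)))),np.hypot(*r))
k,s=cen(370,394,143,168,lambda I:I.min(2)>150); print("jar",k,s,"expect",[proj("top",[*w(.035,0),z])[0].round(1) for z in(.064,.087)])
a=im[105:260,325:465];b=cv2.imread("pics/side5.png")[140:200,270:390]
cv2.imwrite("pics/m5.png",np.hstack([cv2.resize(a,(361,400),interpolation=2),cv2.resize(b,(430,400))]))
E
```

```text
[ 0.5 -0.6  0.2] 17.7833
-0.61 0.7; -0.58 -0.8; -0.55 -0.0; -0.52 0.3; -0.49 -0.5; -0.46 0.2; -0.43 -0.0; -0.4 0.9; -0.37 1.2; -0.34 0.6; -0.31 0.1; -0.28 0.1; -0.25 1.4; -0.22 1.5; -0.19 -0.2; -0.16 0.1; -0.13 2.5; -0.1 -0.0; -0.07 1.1; -0.04 -0.8; -0.01 0.2; 0.02 -0.4; 0.05 0.1; 0.08 0.4; 0.11 0.0; 0.14 -0.2; 0.17 2.4; 0.18 4.6; 0.19 1.7; 0.2 0.7; 0.21 0.3; 0.22 0.3; 0.23 -0.7; 0.24 -0.0; 0.25 -0.2; 0.26 1.5; 0.27 4.7; 0.28 6.6; 0.29 8.2; 0.3 12.1; 0.31 13.5; 0.32 16.0; 28.2833 [ -6.2 -14.7   3.6]
30.3167
knob [352.51515152 241.60606061] [350 239   6   7  33] angle 0.8453144546936686 0.13470843771782584
jar [382.83977901 154.16574586] [376 143  14  20 181] expect [array([381.3, 155.3]), array([382.6, 154.1])]
```

View pics/m5.png

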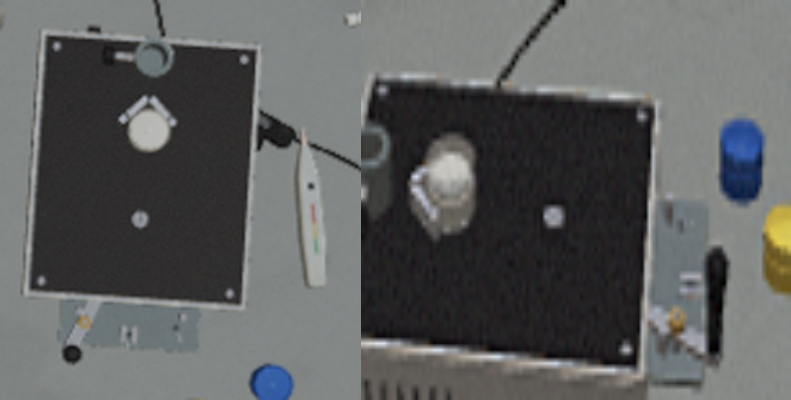

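The lever stays at 0.845 rad, which is the far stop, with knob pixel (352.5,241.6). The jar is at (382.8,154.2), against an expected (382.6,154.1). The robot is clear of everything.

```bash
python3 -c "
from station import ticket
print(ticket.finish_job())"
```

```text
the job is handed in; nothing more can be done
None
```

The job is handed in at about 30 s of the 58 s: the jar sits against both arms of the V over the window, the baffle lever is at the far stop (about 0.84 rad), and I didn't touch the tweezers, tester or bottle.

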